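# Close up the bench tool chest

### The arm

A 6-joint arm with a two-finger parallel gripper is mounted at the origin on the work surface. World frame = base frame: x ahead of the robot, y to its left, z up, the work surface at z = 0. Lengths are in m, angles in degrees, forces in N, time in s.
With the tool pointing down it reaches from about 0.25 to 0.725 m from the base axis. Payload 9.7 kg.
Tool frame: the origin (TCP) lies at the very end of the fingers, on their centre line; the grasp point (between the pads) lies grasp_offset behind it (grasp_offset is the distance from the TCP to the grasp point, in m); z points along the fingers, y is the line along which they close (so a half turn about z gives the same grasp; the last joint's range is limited). The gripper opens to 85 mm and grips with 20 to 120 N. Pads are 22 mm wide; open, the fingers measure 114 mm over their backs; the gripper's body (76 mm by 85 mm) begins 54 mm behind the grasp point. The pads swing forward as they close: fully open they stand 13 mm farther back than shut.
Start: joints at [0, 4.979, 10.078, 95.1, 0, 90], TCP at [0.55, -0, 0.231] pointing down, gripper open.
Joint ranges: [-179.16, 179.16], [-48.56, 103.87], [-65.8, 70.77], [-126.05, 130.52], [-82.76, 87.17], [-180, 180]. Speed limits (degrees/s): [127.2, 127.2, 147.25, 180, 180, 180].

### API

Orientations are given as [roll, pitch, yaw] about the fixed x, y, z axes, in that order (R = Rz(yaw) Ry(pitch) Rx(roll)).
In Python, from workcell import get_obs, camera, calibration, job_done, recognise, cut_out, mark_of, grasp_offset gives the robot as it stands.
- The arm moves only by the tool servo_tool, never from a script. Its argument "moves" is a list of rows, each a list of 3 entries, a list of its own where there are three numbers: the turn, a rotation vector about the tool's x, y, z in degrees, then the shift along the tool's x, y, z in m, then the opening in per cent of the stroke, from 0 (shut) to 100 (fully open). In form: [[[ax, ay, az], [x, y, z], claw], ...]. A call has 1 to 12 rows; each row shifts and turns the commanded pose from where the row before left it, along the tool's axes as they then stand; what a row does not reach is not made up. A row lasts 1/10 s, in which the tool goes at most 50 mm and 8.59 degrees, less where a joint would pass 70% of its speed; a pose out of reach is approached as far as the arm can. A call is refused whole if a number of a shift passes 0.05 or a number of a turn 8.59, either way. A call with a gripper value outside its range is refused whole. The fingers move at their own pace and stop on an object; "force" is the grip in N (left out, the last holds). Time passes only in rows, so rows that do not move let the fingers close. It gives the time, the measured TCP pose, the force, the opening and the grip force at its end, in the units of the state.
- get_obs(): the state, without advancing time (a new reading comes with each control period).
- camera(name): name is "scene" or "side" or "wrist"; returns (picture, depth): 480x640x3 uint8, red, green, blue; 480x640 float32, m along the optical axis (not along the pixel's ray), 0 where there is no reading.
- calibration(name): a dict with "camera_matrix" (3x3 intrinsics, pixels), "R" (3x3) and "t" (3): a world point X has camera coordinates R X + t. Camera axes: x right, y down, z forward; pixel columns grow to the right and rows downward; lengths in m; the calibration is good to about 2 mm. A picture is of the moment at which its call begins: read the wrist's pose just before it. calibration takes no time and is no camera call; for the wrist camera it gives the pose at the moment of the call.
- job_done(): hands the job in; it is judged then, once.
Trained networks look in the newest picture that a camera, given by its name, has taken for a name from the list of things; names that differ only in an ending like _2 or _b are one class to them, and where a whole thing is asked for, a point or a joint stands for the part that bears it (a point fixed in the world has none). Each returns a list of dicts, best first, with "score" (0 to 1); they miss things now and then, are a little off and sometimes report something else, mostly with a low value. They report only what shows in the picture. A call takes as long as a camera call.
- recognise(name, camera): "xyz" ([x, y, z] in m, in the coordinates of the camera as it stood for that picture, good to about 4 mm: the middle of the surface that is visible of it).
- cut_out(name, camera): "mask" (480x640 bool, what is visible of it).
- mark_of(name, camera): "xyz" ([x, y, z] in m, in the coordinates of the camera as it stood for that picture, good to about 4 mm: a listed point, or the origin of a listed thing).
The state is a dict: "time": time; "q": joint angles; "qd": joint speeds; "joint_efforts": joint torques, N m; "ee_pos": TCP position; "tcp_rot": TCP orientation; "wrist_force": force on the tool from outside, world axes, zero at the start; "torque": the same for the moment, N m; "opening": finger opening in m; "grasp_force": force on a finger pad.
Only numpy, scipy, OpenCV 4.12 (cv2) and the standard library are available. Lean on these libraries where they do the work, as an engineer would, in place of code of your own. Each camera call takes 0.05 s, during which the arm holds its last target. There are 200 camera calls.

### The job

Close up the small tool chest on the workbench by pushing with the fingertips: push both open drawers fully home and swing the raised lid down until it lies fully shut. Do it gently, without slamming anything and without shoving, tipping or lifting the chest, and leave the things in its till and around it where they are.

Things in the scene. Friction and masses are not known exactly. Their poses are not given: they have to be found in the camera images.
- chest: wooden tool chest, 4 to 6 kg, loose on the bench. Origin: centre of its underside; x points from its front to its back (away from the robot), y to its left, z up. Lower part, with two drawers side by side in its front: x -85 to 85 mm, 340 mm wide, 70 mm high. Above it an open tray, the till: x -45 to 85, z 70 to 120 mm. Lid hinge line: along y at x = 85, z = 120 mm.
- drawer_left_front (a point): centre of the flat outer face of the left (+y) drawer's front, at chest y = +82 mm, 36 mm above the bench. The dark wooden front is 156 mm wide, 52 mm high, 12 mm thick, with a small flush brass pull that does not stick out; with the drawer shut its face stands 12 mm proud of the chest (chest x = -97 mm).
- drawer_right_front (a point): the same point of the right (-y) drawer, at chest y = -82 mm
- drawer_left (a joint): how far the left drawer is out, m: 0 = fully home, at most 0.09; it slides along the chest's x with about 1.5 N of friction plus 4 N per m/s and stays where it is left
- drawer_right (a joint): the same for the right drawer
- lid_edge (a point): middle of the lid's free edge, on its outer (upper when shut) face. The lid is a dark wooden board 8 mm thick, 344 mm wide, reaching 134 mm from the hinge line to the free edge; the hinge line lies in its inner face, so the shut lid's top is 128 mm above the bench.
- lid (a joint): opening angle of the lid, rad: 0 = lying shut, 1.57 = upright, at most 1.6. From shut it swings up and back (away from the robot). The stiff hinge (0.32 N m) holds it at any angle, so it must be pushed all the way down; its outer face looks backwards and up while it is raised.
- maple_block: pale wooden block 50 x 70 x 25 mm lying in the till of the chest, under the lid; origin at the centre of its underside. Leave it.
- whetstone: grey and red sharpening stone 50 x 120 x 22 mm lying in the till; origin at the centre of its underside. Leave it.
- glue: white glue bottle, 56 mm wide, 150 mm tall, standing on the bench at the left (+y) end of the chest; origin at the centre of its underside. Leave it.
- sander: cork sanding block 110 x 60 x 25 mm on the bench at the right (-y) end of the chest; origin at the centre of its underside. Leave it.
- mallet: wooden mallet lying on the bench far left, 300 mm long, head 70 x 130 x 65 mm; origin on the bench under it. Leave it.
- mug: blue mug, 82 mm wide, 95 mm tall, far right; origin at the centre of its underside. Leave it.
- offcut: length of wood 160 x 45 x 45 mm, far right; origin at the centre of its underside. Leave it.

How it is judged (in metres and radians):
At the end, for the whole second after the job is handed in: Both drawers are within 5 mm of fully home and the lid within 0.06 rad (8 mm at its edge) of shut; the chest stands flat, at rest, within 25 mm of where it stood; the things around it are within 30 mm, those in the till within 50 mm, of where they were (value of joint each of drawer_left, drawer_right below 0.005 m and value of joint lid below 0.06 rad and distance of chest from where it was at the start of the episode below 0.025 m and height (world z) of chest below 0.006 m and angle between chest's own z axis and vertical below 0.05 rad and linear speed of chest below 0.02 m/s and distance of each of maple_block, whetstone from where it was at the start of the episode below 0.05 m and distance of each of glue, sander, mallet, mug, offcut from where it was at the start of the episode below 0.03 m); the robot touches nothing.
It fails at once if the chest is shoved more than 25 mm, tipped or lifted (distance of chest from where it was at the start of the episode above 0.025 m or height (world z) of chest above 0.012 m or angle between chest's own z axis and vertical above 0.12 rad).
It fails at once if the lid (faster than 4 rad/s) or a drawer (faster than 0.6 m/s) is slammed (velocity of joint lid below -4 rad/s or velocity of joint any of drawer_left, drawer_right below -0.6 m/s).
It fails at once if a thing in the till is lifted out or moved more than 50 mm (height (world z) of any of maple_block, whetstone above 0.115 m or distance of any of maple_block, whetstone from where it was at the start of the episode above 0.05 m).
It fails at once if a thing standing around the chest is moved more than 30 mm or tipped over (distance of any of glue, sander, mallet, mug, offcut from where it was at the start of the episode above 0.03 m or angle between any of glue, mug's own z axis and vertical above 0.4 rad).
It fails at once if the chest is pushed with the arm instead of the fingers (contact force between the arm and chest above 3 N).
It also fails if it takes over 56 s, if anything falls off the work surface, if the arm or the gripper's body presses on something with over 40 N, if the wrist force passes 120 N, or if a joint passes its speed limit or range.

## Working session

There is one attempt and no reset: what is moved stays moved. The work goes in short steps, Python scripts to look and compute and a tool call to move; the robot and the scene stay as the last step left them, time stands still between calls to the robot, and variables do not carry over. Pictures are saved under pics/ and viewed, at most 10 in all, crops included, and the job is handed in when it is done.

Besides the shell and the picture viewer there is one more tool, called after "Call:" as name(argument=value, ...) on one line, values as JSON. servo_tool: Moves the arm, as the interface text tells. Its arguments: {"type":"object","properties":{"moves":{"type":"array"},"force":{"type":"number"}},"required":["moves"]}

```bash
mkdir -p pics; cat > h.py <<'E'
import numpy as np,cv2
from workcell import *
def w(p,name):
    c=calibration(name);R=np.array(c["R"]);t=np.array(c["t"]);return R.T@(np.array(p)-t)
def snap(name,fn):
    p,d=camera(name);cv2.imwrite(fn,p[:,:,::-1]);return p,d
E
python3 - <<'E'
from h import *
print(get_obs(),grasp_offset)
for c in ["scene","side"]:
    snap(c,f"pics/{c}0.png")
    for n in ["chest","drawer_left_front","drawer_right_front","lid_edge","glue","sander","maple_block","whetstone"]:
        r=mark_of(n,c)
        print(c,n,[(np.round(w(x["xyz"],c),3),round(x["score"],2)) for x in r[:2]])
E
```

```text
{'time': 0.0, 'q': array([-2.14654828e-04,  5.01127260e+00,  1.00340244e+01,  9.50980425e+01,
       -7.93638355e-04,  8.99985933e+01]), 'qd': array([-0.04142499, -0.07431811, -0.07514336, -0.01794175,  0.03662811,
       -0.01812412]), 'joint_efforts': array([ 7.68234549e-04, -5.20392072e+01,  4.64802504e+01,  1.63646933e-02,
        2.23589603e-05, -6.77332673e-05]), 'ee_pos': array([ 5.49779545e-01, -6.00741918e-06,  2.30577552e-01]), 'tcp_rot': array([-1.79924709e+02,  7.91789187e-04,  9.00011931e+01]), 'wrist_force': array([ 0.19185431,  0.3567058 , -0.11508048]), 'torque': array([-0.05335598,  0.01574114,  0.02060026]), 'grasp_force': 0.0, 'opening': 0.08568387823866629} 0.0187
scene chest [(array([ 0.593, -0.063,  0.002]), 0.93)]
scene drawer_left_front [(array([0.465, 0.045, 0.035]), 0.84)]
scene drawer_right_front [(array([ 0.464, -0.122,  0.033]), 0.98)]
scene lid_edge [(array([ 0.63 , -0.069,  0.245]), 0.64)]
scene glue [(array([ 0.612,  0.194, -0.   ]), 0.62), (array([ 0.606, -0.143,  0.072]), 0.2)]
scene sander [(array([ 0.578, -0.31 ,  0.002]), 0.92)]
scene maple_block [(array([0.633, 0.011, 0.067]), 0.72)]
scene whetstone [(array([ 0.604, -0.143,  0.07 ]), 0.82), (array([0.461, 0.042, 0.035]), 0.19)]
side chest [(array([ 0.599, -0.06 , -0.001]), 0.6)]
side drawer_left_front [(array([0.467, 0.05 , 0.039]), 0.67)]
side drawer_right_front [(array([ 0.607, -0.139,  0.075]), 0.3)]
side lid_edge [(array([ 0.631, -0.061,  0.244]), 0.61)]
side glue [(array([0.614, 0.196, 0.002]), 0.63)]
side sander [(array([ 0.575, -0.305,  0.004]), 0.75)]
side maple_block [(array([0.634, 0.016, 0.075]), 0.89), (array([0.618, 0.196, 0.003]), 0.27)]
side whetstone [(array([ 0.606, -0.14 ,  0.074]), 0.7)]
```

View pics/scene0.png

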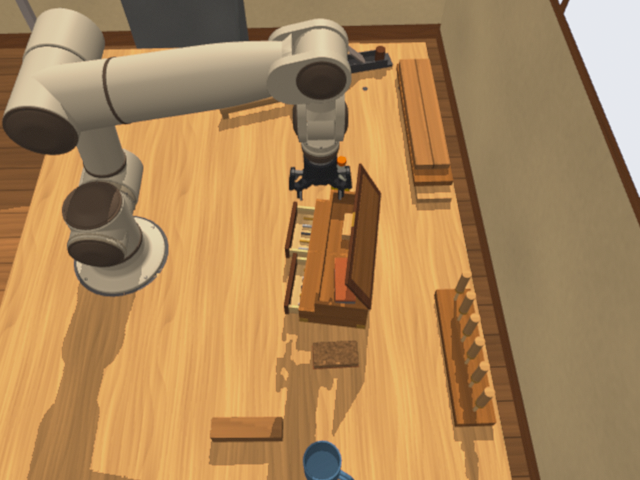

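View pics/side0.png

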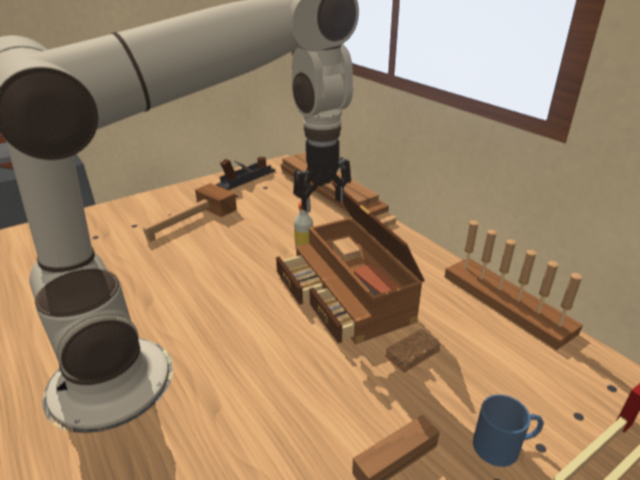

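```bash
python3 - <<'E'
from h import *
P={}
for c in ["scene","side"]:
    p,d=camera(c);K=np.array(calibration(c)["camera_matrix"])
    for n in ["drawer_left_front","drawer_right_front","lid_edge"]:
        r=cut_out(n,c)
        if not r or r[0]["score"]<.4: print(c,n,"none");continue
        m=cv2.erode(r[0]["mask"].astype(np.uint8),np.ones((3,3)))>0
        v,u=np.nonzero(m&(d>0));z=d[v,u]
        X=w((np.linalg.inv(K)@np.c_[u,v,np.ones(len(u))].T*z),c) if 0 else (np.array(calibration(c)["R"]).T@((np.linalg.inv(K)@np.c_[u,v,np.ones(len(u))].T*z)-np.array(calibration(c)["t"])[:,None])).T
        # main plane by iterated SVD
        s=X
        for i in range(8):
            c0=np.median(s,0) if i==0 else s.mean(0);nn=np.linalg.svd((s-c0)[:5000],full_matrices=False)[2][2]
            e=abs((X-c0)@nn);s=X[e<max(.003,.02/(i+1))]
        print(c,n,r[0]["score"],len(X),len(s),"cen",c0.round(4),"n",nn.round(3),"pct2",np.percentile(s,2,axis=0).round(3),"pct98",np.percentile(s,98,axis=0).round(3))
E
```

```text
scene drawer_left_front 0.62 954 208 cen [0.4854 0.035  0.0422] n [ 0.839 -0.123  0.531] pct2 [ 0.464 -0.032  0.013] pct98 [0.512 0.105 0.066]
scene drawer_right_front 0.61 729 304 cen [ 0.476  -0.1289  0.0437] n [ 0.95  -0.152  0.273] pct2 [ 0.46  -0.2    0.013] pct98 [ 0.494 -0.058  0.066]
scene lid_edge 0.75 1501 1009 cen [ 0.37   -0.4895  0.0448] n [ 0.001 -0.005  1.   ] pct2 [ 0.294 -0.509  0.042] pct98 [ 0.444 -0.469  0.048]
side drawer_left_front 0.8 1078 216 cen [0.508  0.0481 0.0315] n [ 0.392 -0.088  0.916] pct2 [ 0.454 -0.033  0.017] pct98 [0.553 0.109 0.052]
side drawer_right_front 0.58 1162 254 cen [ 0.4933 -0.124   0.0314] n [-0.528  0.15  -0.836] pct2 [ 0.451 -0.199  0.016] pct98 [ 0.531 -0.058  0.057]
side lid_edge 0.59 1421 1378 cen [ 0.641  -0.1048  0.1905] n [-0.878  0.14  -0.457] pct2 [ 0.599 -0.238  0.131] pct98 [0.691 0.067 0.242]
```

The scene shows the chest at about (320,250) px with its drawers toward the robot (fronts at 292,230 and 290,285). The lid is up at (365,240), and the glue sits under the gripper in the side view. The chest centre is near (0.597, -0.060) with yaw about -9°. The lid is at about 63°, and the left and right drawers are out about 50 and 25 mm.

I'll back off, shut the fingers and align the tool to the chest.

Call:
servo_tool(moves=[[[0, 0, 0], [0.0135, -0.037, 0], 0], [[0, 0, 0], [0.0135, -0.037, 0], 0], [[0, 0, 0], [0.0135, -0.037, 0], 0], [[0, 0, 0], [0.0135, -0.037, 0], 0]], force=40)

```text
time: 1.7
ee_pos: [0.4006, 0.0543, 0.2311]
tcp_rot: [180.0, -0.0, 90.0]
wrist_force: [-0.1, 1.3, 1.1]
opening: 0.0283
grasp_force: 0.0
```

Call:
servo_tool(moves=[[[0, 0, -8.1], [0, 0, 0], 0], [[0, 0, -8.1], [0, 0, 0], 0], [[0, 0, -8.1], [0, 0, 0], 0], [[0, 0, -8.1], [0, 0, 0], 0], [[0, 0, -8.1], [0, 0, 0], 0], [[0, 0, -8.1], [0, 0, 0], 0], [[0, 0, -8.1], [0, 0, 0], 0], [[0, 0, -8.1], [0, 0, 0], 0], [[0, 0, -8.1], [0, 0, 0], 0], [[0, 0, -8.1], [0, 0, 0], 0], [[0, 0, 0], [0, 0, 0], 0]])

```text
time: 2.8
ee_pos: [0.402, 0.054, 0.2314]
tcp_rot: [180.0, 0.0, 171.1]
wrist_force: [0.1, -0.1, 0.7]
opening: 0.0003
grasp_force: 0.0
```

```bash
cat >> h.py <<'E'
from scipy.spatial.transform import Rotation as Ro
YAW=-9.0;C=np.array([.597,-.060,0])
def RC(): return Ro.from_euler('z',YAW,degrees=True).as_matrix()
def tochest(p): return RC().T@(np.array(p)-C)
def delta(cx,cy,cz):
    o=get_obs();T=Ro.from_euler('xyz',o["tcp_rot"],degrees=True).as_matrix()
    return (T.T@(C+RC()@np.array([cx,cy,cz])-o["ee_pos"])).round(4)
E
python3 - <<'E'
from h import *
o=get_obs();print(o["time"],o["q"].round(1),o["ee_pos"].round(4),o["tcp_rot"].round(2),o["opening"],tochest(o["ee_pos"]).round(4),delta(-.21,.082,.036))
for c in ["scene","side"]:
    snap(c,f"pics/{c}1.png")
    for n in ["chest","drawer_left_front","drawer_right_front","lid_edge"]:
        r=mark_of(n,c)
        print(c,n,[(tochest(w(x["xyz"],c)).round(3),round(x["score"],2)) for x in r[:1]])
E
```

```text
2.8 [  7.7 -14.6  -8.2  96.4  -0.   16.5] [0.402  0.054  0.2314] [1.8000e+02 1.0000e-02 1.7112e+02] 0.0002821625462978867 [-0.2104  0.0821  0.2314] [-4.000e-04 -1.000e-04  1.954e-01]
scene chest [(array([-0.003, -0.005, -0.001]), 0.88)]
scene drawer_left_front [(array([-0.147,  0.081,  0.036]), 0.75)]
scene drawer_right_front [(array([-0.159, -0.456,  0.002]), 0.74)]
scene lid_edge [(array([ 0.035, -0.004,  0.246]), 0.75)]
side chest [(array([ 0.   , -0.   ,  0.002]), 0.74)]
side drawer_left_front [(array([-0.145,  0.084,  0.037]), 0.71)]
side drawer_right_front [(array([-0.125, -0.082,  0.038]), 0.87)]
side lid_edge [(array([0.032, 0.002, 0.246]), 0.9)]
```

The measurements agree. Next I'll lower and push the left drawer, stopping a little short of home.

Call:
servo_tool(moves=[[[0, 0, 0], [0, 0, 0.04], 0], [[0, 0, 0], [0, 0, 0.04], 0], [[0, 0, 0], [0, 0, 0.04], 0], [[0, 0, 0], [0, 0, 0.04], 0], [[0, 0, 0], [0, 0, 0.034], 0], [[0, 0, 0], [-0.02, 0, 0], 0], [[0, 0, 0], [-0.02, 0, 0], 0]])

```text
time: 4.0
ee_pos: [0.4409, 0.0476, 0.0359]
tcp_rot: [-180.0, -0.1, 171.0]
wrist_force: [1.0, -0.4, 0.2]
opening: 0.0004
grasp_force: 0.0
```

Call:
servo_tool(moves=[[[0, 0, 0], [-0.01, 0, 0], 0], [[0, 0, 0], [-0.01, 0, 0], 0], [[0, 0, 0], [-0.01, 0, 0], 0], [[0, 0, 0], [-0.01, 0, 0], 0], [[0, 0, 0], [-0.01, 0, 0], 0], [[0, 0, 0], [-0.004, 0, 0], 0]])

```text
time: 4.6
ee_pos: [0.4957, 0.0391, 0.0373]
tcp_rot: [-180.0, 0.0, 171.0]
wrist_force: [-1.5, -0.6, 0.3]
opening: -0.0003
grasp_force: 0.8
```

Call:
servo_tool(moves=[[[0, 0, 0], [-0.002, 0, 0], 0], [[0, 0, 0], [-0.002, 0, 0], 0], [[0, 0, 0], [0, 0, 0], 0]])

```text
time: 4.9
ee_pos: [0.499, 0.0387, 0.0374]
tcp_rot: [180.0, 0.0, 171.0]
wrist_force: [-0.7, 0.1, 0.9]
opening: 0.0001
grasp_force: 0.0
```

Call:
servo_tool(moves=[[[0, 0, 0], [-0.001, 0, 0], 0], [[0, 0, 0], [-0.001, 0, 0], 0], [[0, 0, 0], [0, 0, 0], 0]])

```text
time: 5.2
ee_pos: [0.5009, 0.0384, 0.0375]
tcp_rot: [180.0, 0.0, 171.0]
wrist_force: [-1.7, -0.2, 0.5]
opening: 0.0002
grasp_force: 0.5
```

Call:
servo_tool(moves=[[[0, 0, 0], [-0.001, 0, 0], 0], [[0, 0, 0], [0, 0, 0], 0]])

```text
time: 5.4
ee_pos: [0.5019, 0.0382, 0.0374]
tcp_rot: [180.0, 0.0, 171.0]
wrist_force: [-0.7, -0.0, 0.3]
opening: 0.0
grasp_force: 0.3
```

Call:
servo_tool(moves=[[[0, 0, 0], [-0.001, 0, 0], 0], [[0, 0, 0], [0, 0, 0], 0]])

```text
time: 5.6
ee_pos: [0.5029, 0.038, 0.0373]
tcp_rot: [180.0, 0.0, 171.0]
wrist_force: [-0.5, -0.1, -0.2]
opening: 0.0003
grasp_force: 0.3
```

Call:
servo_tool(moves=[[[0, 0, 0], [-0.001, 0, 0], 0], [[0, 0, 0], [0, 0, 0], 0]])

```text
time: 5.8
ee_pos: [0.5039, 0.0378, 0.0373]
tcp_rot: [-180.0, 0.0, 171.0]
wrist_force: [0.1, -0.1, 0.7]
opening: -0.0004
grasp_force: 0.3
```

Call:
servo_tool(moves=[[[0, 0, 0], [-0.001, 0, 0], 0], [[0, 0, 0], [0, 0, 0], 0]])

```text
time: 6.0
ee_pos: [0.5048, 0.0377, 0.0373]
tcp_rot: [-180.0, 0.0, 171.0]
wrist_force: [-0.6, 0.2, 0.4]
opening: 0.0
grasp_force: 0.4
```

```bash
python3 - <<'E'
from h import *
o=get_obs();print(o["wrist_force"],tochest(o["ee_pos"]))
for c in ["scene","side"]:
    p,d=snap(c,f"pics/{c}2.png")
    for n in ["chest","drawer_left_front"]:
        r=mark_of(n,c)
        print(c,n,[(tochest(w(x["xyz"],c)).round(3),round(x["score"],2)) for x in r[:1]])
    cv2.imwrite(f"pics/{c}2c.png",cv2.resize(p[150:350,230:430,::-1],(600,600),interpolation=2))
E
```

```text
[-0.56794011  0.17467619  0.44592026] [-0.1063351   0.08209587  0.0372598 ]
scene chest [(array([-0.002, -0.002, -0.002]), 0.62)]
scene drawer_left_front [(array([-0.097,  0.079,  0.036]), 0.72)]
side chest [(array([ 0.001, -0.001,  0.002]), 0.75)]
side drawer_left_front [(array([-0.097,  0.084,  0.036]), 0.77)]
```

View pics/side2c.png

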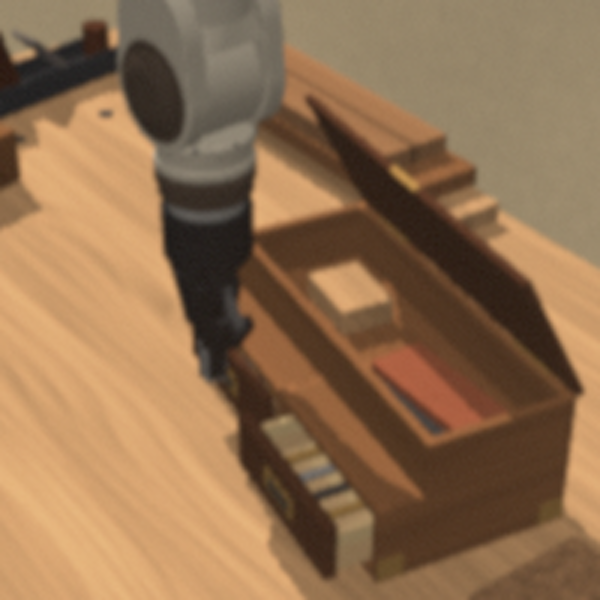

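The crop shows the left drawer (240,380) practically home and the right one (290,480) still out. I'll press on in small steps until the force rises against the stop.

Call:
servo_tool(moves=[[[0, 0, 0], [-0.001, 0, 0], 0], [[0, 0, 0], [0, 0, 0], 0]])

```text
time: 6.5
ee_pos: [0.5053, 0.0376, 0.0373]
tcp_rot: [-180.0, -0.0, 171.0]
wrist_force: [-3.5, 0.1, 1.3]
opening: 0.0003
grasp_force: 1.8
```

Call:
servo_tool(moves=[[[0, 0, 0], [-0.001, 0, 0], 0], [[0, 0, 0], [0, 0, 0], 0]])

```text
time: 6.7
ee_pos: [0.5054, 0.0376, 0.0372]
tcp_rot: [-180.0, -0.2, 171.0]
wrist_force: [-9.7, 1.1, 6.7]
opening: -0.0001
grasp_force: 4.9
```

Call:
servo_tool(moves=[[[0, 0, 0], [-0.001, 0, 0], 0], [[0, 0, 0], [0, 0, 0], 0]])

```text
time: 6.9
ee_pos: [0.5054, 0.0376, 0.0372]
tcp_rot: [-180.0, -0.3, 171.0]
wrist_force: [-16.2, 1.6, 10.1]
opening: 0.0002
grasp_force: 7.7
```

Left drawer is on its stop. Now the right one.

Call:
servo_tool(moves=[[[0, 0, 0], [0.023, 0, 0], 0], [[0, 0, 0], [0.023, 0, 0], 0], [[0, 0, 0], [0, -0.041, 0], 0], [[0, 0, 0], [0, -0.041, 0], 0], [[0, 0, 0], [0, -0.041, 0], 0], [[0, 0, 0], [0, -0.041, 0], 0], [[0, 0, 0], [0, 0, 0], 0]])

```text
time: 7.6
ee_pos: [0.4362, -0.1213, 0.0375]
tcp_rot: [-179.9, 0.1, 170.7]
wrist_force: [0.8, 0.2, -0.1]
opening: -0.0003
grasp_force: 0.0
```

Call:
servo_tool(moves=[[[0, 0, 0], [-0.008, 0, 0], 0], [[0, 0, 0], [-0.008, 0, 0], 0], [[0, 0, 0], [-0.008, 0, 0], 0], [[0, 0, 0], [-0.008, 0, 0], 0], [[0, 0, 0], [-0.006, 0, 0], 0], [[0, 0, 0], [-0.003, 0, 0], 0], [[0, 0, 0], [0, 0, 0], 0]])

```text
time: 8.3
ee_pos: [0.4776, -0.1237, 0.0371]
tcp_rot: [180.0, 0.0, 171.0]
wrist_force: [0.3, -0.5, 0.6]
opening: 0.0002
grasp_force: 0.0
```

Call:
servo_tool(moves=[[[0, 0, 0], [-0.002, 0, 0], 0], [[0, 0, 0], [0, 0, 0], 0]])

```text
time: 8.5
ee_pos: [0.4791, -0.1242, 0.0373]
tcp_rot: [-180.0, 0.0, 171.0]
wrist_force: [0.3, 0.3, -0.1]
opening: -0.0
grasp_force: 0.0
```

Call:
servo_tool(moves=[[[0, 0, 0], [-0.001, 0, 0], 0], [[0, 0, 0], [0, 0, 0], 0]])

```text
time: 8.7
ee_pos: [0.4794, -0.1243, 0.0373]
tcp_rot: [180.0, -0.1, 171.0]
wrist_force: [-5.1, 1.5, 2.4]
opening: -0.0
grasp_force: 2.6
```

Call:
servo_tool(moves=[[[0, 0, 0], [-0.001, 0, 0], 0], [[0, 0, 0], [0, 0, 0], 0]])

```text
time: 8.9
ee_pos: [0.4794, -0.1243, 0.0373]
tcp_rot: [-180.0, -0.2, 171.0]
wrist_force: [-11.3, 2.6, 6.7]
opening: -0.0001
grasp_force: 5.6
```

Both drawers are on their stops. Now I'll go up, over and behind the raised lid.

Call:
servo_tool(moves=[[[0, 0, 0], [0.03, 0, 0], 0], [[0, 0, 0], [0, 0, -0.045], 0], [[0, 0, 0], [0, 0, -0.045], 0], [[0, 0, 0], [0, 0, -0.045], 0], [[0, 0, 0], [0, 0, -0.045], 0], [[0, 0, 0], [0, 0, -0.045], 0], [[0, 0, 0], [0, 0, -0.045], 0], [[0, 0, 0], [0, 0, 0], 0]])

```text
time: 9.7
ee_pos: [0.4527, -0.1203, 0.3135]
tcp_rot: [-179.9, 0.5, 171.0]
wrist_force: [-0.5, -0.4, -0.2]
opening: -0.0001
grasp_force: 0.0
```

Call:
servo_tool(moves=[[[0, 0, 0], [-0.039, 0.0164, 0], 0], [[0, 0, 0], [-0.039, 0.0164, 0], 0], [[0, 0, 0], [-0.039, 0.0164, 0], 0], [[0, 0, 0], [-0.039, 0.0164, 0], 0], [[0, 0, 0], [-0.039, 0.0164, 0], 0], [[0, 0, 0], [0, 0, 0], 0], [[0, 0, 0], [0, 0, 0], 0]])

```text
time: 10.4
ee_pos: [0.6579, -0.0692, 0.3046]
tcp_rot: [-180.0, -0.2, 171.0]
wrist_force: [-0.1, -0.1, 0.0]
opening: -0.0002
grasp_force: 0.0
```

```bash
python3 - <<'E'
from h import *
o=get_obs();print(o["time"],o["q"].round(1),o["ee_pos"].round(4),o["tcp_rot"].round(2),tochest(o["ee_pos"]).round(4),delta(.06,0,.237))
for c in ["scene","side"]:
    p,d=snap(c,f"pics/{c}3.png")
    for n in ["chest","drawer_left_front","drawer_right_front","lid_edge"]:
        r=mark_of(n,c)
        print(c,n,[(tochest(w(x["xyz"],c)).round(3),round(x["score"],2)) for x in r[:1]])
f=lambda t,r=120:np.array([85-r*np.cos(t)+8*np.sin(t)+9,120+r*np.sin(t)+8*np.cos(t)])
for a in range(64,-5,-4):print(a,f(np.radians(a)).round(1))
E
```

```text
10.4 [ -6.   25.5  43.5 108.2  -0.    3. ] [ 0.6579 -0.0692  0.3046] [-179.98   -0.19  171.03] [0.0615 0.0005 0.3046] [ 0.0013 -0.0004  0.0676]
scene chest [(array([-0.001, -0.004,  0.001]), 0.97)]
scene drawer_left_front [(array([-0.096,  0.079,  0.036]), 0.48)]
scene drawer_right_front [(array([-0.094, -0.084,  0.03 ]), 0.61)]
scene lid_edge [(array([ 0.034, -0.002,  0.244]), 0.85)]
side chest [(array([-0.002, -0.001,  0.002]), 0.61)]
side drawer_left_front [(array([-0.094,  0.086,  0.036]), 0.58)]
side drawer_right_front [(array([-0.095, -0.08 ,  0.04 ]), 0.82)]
side lid_edge [(array([0.032, 0.001, 0.247]), 0.77)]
64 [ 48.6 231.4]
60 [ 40.9 227.9]
56 [ 33.5 224. ]
52 [ 26.4 219.5]
48 [ 19.6 214.5]
44 [ 13.2 209.1]
40 [  7.2 203.3]
36 [  1.6 197. ]
32 [ -3.5 190.4]
28 [ -8.2 183.4]
24 [-12.4 176.1]
20 [-16.  168.6]
16 [-19.1 160.8]
12 [-21.7 152.8]
8 [-23.7 144.6]
4 [-25.1 136.4]
0 [-26. 128.]
-4 [-26.3 119.6]
```

View pics/side3.png

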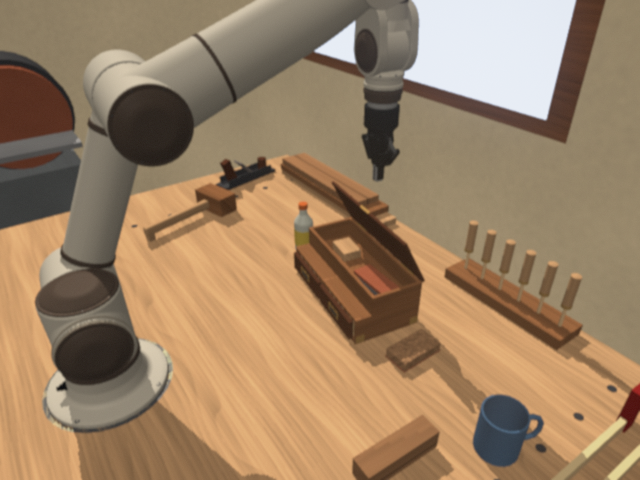

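The picture shows both drawers flush (fronts around 330,300) and the fingertips at (380,175), above and behind the lid. I'll lower behind the lid and follow its arc.

Call:
servo_tool(moves=[[[0, 0, 0], [0, 0, 0.034], 0], [[0, 0, 0], [0, 0, 0.034], 0], [[0, 0, 0], [0.0065, 0, 0.003], 0], [[0, 0, 0], [0.0065, 0, 0.003], 0], [[0, 0, 0], [0.0077, 0, 0.0035], 0], [[0, 0, 0], [0.0074, 0, 0.0039], 0], [[0, 0, 0], [0.0071, 0, 0.0045], 0]])

```text
time: 11.6
ee_pos: [0.6221, -0.0639, 0.2216]
tcp_rot: [180.0, 0.1, 171.0]
wrist_force: [2.7, -0.7, 0.4]
opening: 0.0001
grasp_force: 0.9
```

```bash
python3 - <<'E'
from h import *
o=get_obs();print(tochest(o["ee_pos"]).round(4),o["wrist_force"])
for c in ["scene","side"]:
    p,d=snap(c,f"pics/{c}4.png")
    for n in ["chest","lid_edge"]:
        r=mark_of(n,c)
        print(c,n,[(tochest(w(x["xyz"],c)).round(3),round(x["score"],2)) for x in r[:1]])
E
```

```text
[2.540e-02 1.000e-04 2.216e-01] [ 2.69028508 -0.67631225  0.40065076]
scene chest [(array([-0.001, -0.003,  0.   ]), 0.72)]
scene lid_edge [(array([ 0.009, -0.004,  0.229]), 0.56)]
side chest []
side lid_edge [(array([0.006, 0.002, 0.235]), 0.89)]
```

Lid is following as predicted (about 51°). Continuing along the arc.

Call:
servo_tool(moves=[[[0, 0, 0], [0.0068, 0, 0.005], 0], [[0, 0, 0], [0.0064, 0, 0.0054], 0], [[0, 0, 0], [0.006, 0, 0.0058], 0], [[0, 0, 0], [0.0056, 0, 0.0063], 0], [[0, 0, 0], [0.0051, 0, 0.0066], 0], [[0, 0, 0], [0.0047, 0, 0.007], 0], [[0, 0, 0], [0.0042, 0, 0.0073], 0], [[0, 0, 0], [0.0036, 0, 0.0075], 0]])

```text
time: 12.7
ee_pos: [0.5799, -0.0572, 0.1699]
tcp_rot: [180.0, 0.0, 171.0]
wrist_force: [0.7, 0.0, 1.8]
opening: -0.0005
grasp_force: 0.7
```

Call:
servo_tool(moves=[[[0, 0, 0], [0.0031, 0, 0.0078], 0], [[0, 0, 0], [0.0026, 0, 0.008], 0], [[0, 0, 0], [0.002, 0, 0.0082], 0], [[0, 0, 0], [0.0007, 0, 0.0041], 0], [[0, 0, 0], [0, 0, 0], 0]])

```text
time: 13.2
ee_pos: [0.5714, -0.0559, 0.1415]
tcp_rot: [-180.0, -0.1, 171.0]
wrist_force: [-0.2, -0.2, 0.6]
opening: 0.0002
grasp_force: 0.0
```

```bash
python3 - <<'E'
from h import *
o=get_obs();print(tochest(o["ee_pos"]).round(4),o["wrist_force"])
for c in ["scene","side"]:
    p,d=snap(c,f"pics/{c}5.png")
    for n in ["chest","lid_edge"]:
        r=mark_of(n,c)
        print(c,n,[(tochest(w(x["xyz"],c)).round(3),round(x["score"],2)) for x in r[:1]])
E
```

```text
[-0.0259  0.      0.1415] [-0.24241672 -0.24641786  0.58051531]
scene chest [(array([-0.   , -0.002,  0.001]), 0.66)]
scene lid_edge [(array([-0.045, -0.001,  0.143]), 0.93)]
side chest [(array([-0.001,  0.002,  0.007]), 0.78)]
side lid_edge [(array([-0.046, -0.001,  0.147]), 0.67)]
```

Lid is about 16 mm from shut, so I'll press straight down in small steps until it stops.

Call:
servo_tool(moves=[[[0, 0, 0], [0, 0, 0.004], 0], [[0, 0, 0], [0, 0, 0.004], 0], [[0, 0, 0], [0, 0, 0.002], 0], [[0, 0, 0], [0, 0, 0], 0]])

```text
time: 13.9
ee_pos: [0.5717, -0.0559, 0.1318]
tcp_rot: [-180.0, -0.0, 171.0]
wrist_force: [-0.5, 0.2, -0.4]
opening: -0.0002
grasp_force: 0.0
```

Call:
servo_tool(moves=[[[0, 0, 0], [0, 0, 0.0015], 0], [[0, 0, 0], [0, 0, 0], 0]])

```text
time: 14.1
ee_pos: [0.5719, -0.0559, 0.1308]
tcp_rot: [-180.0, -0.0, 171.0]
wrist_force: [0.4, 0.4, -0.7]
opening: 0.0001
grasp_force: 0.0
```

Call:
servo_tool(moves=[[[0, 0, 0], [0, 0, 0.0015], 0], [[0, 0, 0], [0, 0, 0], 0]])

```text
time: 14.3
ee_pos: [0.5719, -0.0559, 0.1293]
tcp_rot: [-180.0, 0.0, 171.0]
wrist_force: [0.9, -0.7, 1.3]
opening: -0.0002
grasp_force: 0.0
```

Call:
servo_tool(moves=[[[0, 0, 0], [0, 0, 0.001], 0], [[0, 0, 0], [0, 0, 0], 0]])

```text
time: 14.5
ee_pos: [0.5719, -0.0559, 0.1283]
tcp_rot: [-180.0, -0.0, 171.0]
wrist_force: [-0.3, -0.1, 0.6]
opening: -0.0002
grasp_force: 0.0
```

Call:
servo_tool(moves=[[[0, 0, 0], [0, 0, 0.001], 0], [[0, 0, 0], [0, 0, 0], 0]])

```text
time: 14.7
ee_pos: [0.5719, -0.0559, 0.128]
tcp_rot: [180.0, 0.0, 171.0]
wrist_force: [-1.6, -0.2, 5.0]
opening: -0.0003
grasp_force: 2.6
```

Call:
servo_tool(moves=[[[0, 0, 0], [0, 0, 0.001], 0], [[0, 0, 0], [0, 0, 0], 0]])

```text
time: 14.9
ee_pos: [0.572, -0.0559, 0.128]
tcp_rot: [180.0, 0.1, 171.0]
wrist_force: [-5.1, 0.4, 11.9]
opening: -0.0
grasp_force: 5.7
```

Call:
servo_tool(moves=[[[0, 0, 0], [0, 0, 0.001], 0], [[0, 0, 0], [0, 0, 0], 0]])

```text
time: 15.1
ee_pos: [0.572, -0.056, 0.1279]
tcp_rot: [180.0, 0.1, 171.0]
wrist_force: [-7.0, -0.1, 17.7]
opening: -0.0002
grasp_force: 8.7
```

Lid stops at 0.128 m, the shut height, with 18 N on it. I'll lift clear and check.

Call:
servo_tool(moves=[[[0, 0, 0], [0, 0, -0.02], 0], [[0, 0, 0], [0, 0, -0.04], 0], [[0, 0, 0], [0, 0, -0.04], 0], [[0, 0, 0], [0.04, 0, -0.04], 0], [[0, 0, 0], [0.04, 0, 0], 0], [[0, 0, 0], [0.04, 0, 0], 0], [[0, 0, 0], [0.04, 0, 0], 0], [[0, 0, 0], [0, 0, 0], 0]])

```text
time: 15.9
ee_pos: [0.4152, -0.0312, 0.2621]
tcp_rot: [180.0, 0.1, 171.0]
wrist_force: [1.2, 0.4, 1.2]
opening: 0.0003
grasp_force: 0.0
```

```bash
python3 - <<'E'
from h import *
for c in ["scene","side"]:
    p,d=snap(c,f"pics/{c}6.png")
    for n in ["chest","lid_edge","drawer_left_front","drawer_right_front","glue","sander"]:
        r=mark_of(n,c)
        print(c,n,[(tochest(w(x["xyz"],c)).round(3),round(x["score"],2)) for x in r[:1]])
cv2.imwrite("pics/side6c.png",cv2.resize(p[180:380,250:450,::-1],(600,600),interpolation=2))
E
```

```text
scene chest [(array([-0.   , -0.004, -0.001]), 0.61)]
scene lid_edge [(array([-0.048, -0.001,  0.131]), 0.81)]
scene drawer_left_front [(array([-0.097,  0.08 ,  0.036]), 0.78)]
scene drawer_right_front [(array([-0.093, -0.082,  0.038]), 0.73)]
scene glue [(array([-0.022,  0.251,  0.001]), 0.6)]
scene sander [(array([ 0.023, -0.25 ,  0.004]), 0.8)]
side chest [(array([ 0.002, -0.003,  0.005]), 0.7)]
side lid_edge [(array([-0.051,  0.003,  0.131]), 0.63)]
side drawer_left_front [(array([-0.097,  0.085,  0.037]), 0.68)]
side drawer_right_front [(array([ 0.001, -0.001,  0.005]), 0.72)]
side glue [(array([-0.02 ,  0.255,  0.003]), 0.61)]
side sander [(array([ 0.018, -0.246,  0.003]), 0.56)]
```

View pics/side6c.png

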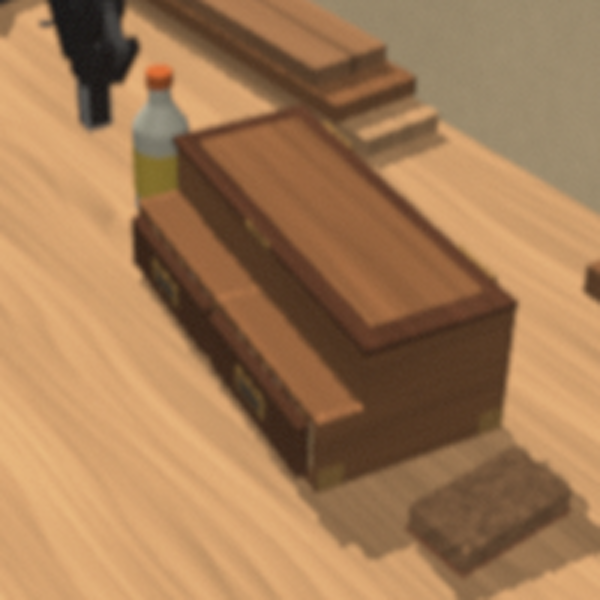

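The crop shows the lid flat and both drawers in. A light sliver at (312,445) by the right drawer could be a small gap, so I'll press that drawer again to check.

Call:
servo_tool(moves=[[[0, 0, 0], [0, -0.041, 0.0], 0], [[0, 0, 0], [0, -0.041, 0], 0], [[0, 0, 0], [0, 0, 0.045], 0], [[0, 0, 0], [0, 0, 0.045], 0], [[0, 0, 0], [0, 0, 0.045], 0], [[0, 0, 0], [0, 0, 0.045], 0], [[0, 0, 0], [0, 0, 0.045], 0], [[0, 0, 0], [-0.02, 0, 0], 0], [[0, 0, 0], [-0.02, 0, 0], 0], [[0, 0, 0], [-0.02, 0, 0], 0], [[0, 0, 0], [-0.01, 0, 0], 0], [[0, 0, 0], [0, 0, 0], 0]])

```text
time: 17.8
ee_pos: [0.4753, -0.1236, 0.0355]
tcp_rot: [180.0, -0.0, 171.0]
wrist_force: [-0.2, -0.2, 1.0]
opening: -0.0001
grasp_force: 0.0
```

Call:
servo_tool(moves=[[[0, 0, 0], [-0.003, 0, 0], 0], [[0, 0, 0], [-0.002, 0, 0], 0], [[0, 0, 0], [-0.001, 0, 0], 0], [[0, 0, 0], [0, 0, 0], 0]])

```text
time: 18.2
ee_pos: [0.4793, -0.1243, 0.0358]
tcp_rot: [-180.0, -0.1, 171.0]
wrist_force: [-6.7, 0.7, 3.5]
opening: -0.0
grasp_force: 3.2
```

Call:
servo_tool(moves=[[[0, 0, 0], [-0.001, 0, 0], 0], [[0, 0, 0], [-0.001, 0, 0], 0], [[0, 0, 0], [0, 0, 0], 0]])

```text
time: 18.5
ee_pos: [0.4794, -0.1243, 0.0358]
tcp_rot: [-180.0, -0.3, 171.0]
wrist_force: [-16.8, 3.7, 11.8]
opening: -0.0002
grasp_force: 9.0
```

It meets the same hard stop, at the same depth as the left drawer, so it's home. I'll retreat and hand in.

Call:
servo_tool(moves=[[[0, 0, 0], [0.03, 0, 0], 0], [[0, 0, 0], [0.04, 0, 0], 0], [[0, 0, 0], [0, 0, -0.04], 0], [[0, 0, 0], [0, 0, -0.04], 0], [[0, 0, 0], [0, 0, 0], 0], [[0, 0, 0], [0, 0, 0], 0]])

```text
time: 19.1
ee_pos: [0.4139, -0.114, 0.1168]
tcp_rot: [-180.0, 0.1, 171.0]
wrist_force: [-0.3, -1.0, 0.4]
opening: 0.0003
grasp_force: 0.0
```

```bash
python3 - <<'E'
from h import *
for c in ["scene","side"]:
    camera(c)
    for n in ["chest","lid_edge","drawer_left_front","drawer_right_front"]:
        print(c,n,[(tochest(w(x["xyz"],c)).round(3),round(x["score"],2)) for x in mark_of(n,c)[:1]])
print(job_done())
E
```

```text
scene chest [(array([-0.003, -0.005,  0.004]), 0.79)]
scene lid_edge [(array([-0.045, -0.004,  0.129]), 0.63)]
scene drawer_left_front [(array([-0.095,  0.08 ,  0.039]), 0.55)]
scene drawer_right_front [(array([-0.097, -0.083,  0.035]), 0.57)]
side chest [(array([0.005, 0.   , 0.004]), 0.91)]
side lid_edge [(array([-0.048,  0.003,  0.131]), 0.61)]
side drawer_left_front [(array([-0.096,  0.086,  0.036]), 0.5)]
side drawer_right_front [(array([-0.095, -0.081,  0.035]), 0.67)]
the job is handed in; nothing more can be done
None
```

I handed the job in at about 19 s: both drawers are against their stops, the lid is down at its shut height, and the chest shows no measurable movement; the hand-in returned no verdict.

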